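# Pop open the sample port of a bench photometer

### The arm

A 6-joint arm with a two-finger parallel gripper is mounted at the origin on a cart in front of the work surface, level with it; the furniture and walls round the work are solid. World frame = base frame: x ahead of the robot, y to its left, z up, the work surface at z = 0. Lengths are in m, angles in degrees, forces in N, time in s.
With the tool pointing down it reaches from about 0.4 to 0.825 m from the base axis. Payload 7 kg.
Tool frame: the origin (TCP) lies at the very end of the fingers, on their centre line; the grasp point (between the pads) lies 19 mm behind it; x points along the fingers, z is the direction in which the jaws open and shut, and the axes are right-handed (so a half turn about x gives the same grasp; the last joint's range is limited). The gripper opens to 88 mm and grips with 3 to 60 N. Pads are 19 mm wide; open, the fingers measure 130 mm over their backs; the gripper's body (78 mm by 193 mm) begins 47 mm behind the grasp point.
Start: joints at [93.169, 20.546, 0.682, 0, -70.136, -16.507], TCP at [0.156, 0.657, 0.227] pointing down, gripper open.
Joint ranges: [-176.03, 176.03], [-82.01, 121.73], [-58.28, 71.71], [-173.87, 95.51], [-174.79, -0.11], [-173.66, 173.66]. Speed limits (degrees/s): [136.94, 136.94, 172.46, 180, 180, 180].

### API

Orientations are given as [roll, pitch, yaw] about the fixed x, y, z axes, in that order (R = Rz(yaw) Ry(pitch) Rx(roll)).
In Python, from plant import * gives the robot as it stands.
- The arm moves only by the tool arm_command, never from a script. Its argument "commands" is one flat list of numbers, 5 for each row, row after row: the shift along the tool's x, y, z in mm, then the turn about the tool's x in degrees, then the opening in per cent of the stroke, from 0 (shut) to 100 (fully open). A call has 1 to 5 rows; each row shifts and turns the pose as measured when the row begins, along the tool's axes as they then stand; what a row does not reach is not made up. A row lasts 1/8 s, in which the tool goes at most 62.5 mm and 10.7 degrees, less where a joint would pass 70% of its speed; a pose out of reach is approached as far as the arm can. A call is refused whole if a number of a shift passes 62.5 or a number of a turn 10.7, either way. A call with a gripper value outside its range is refused whole. The fingers move at their own pace and stop on an object; the grip force is fixed at half the most. Time passes only in rows, so rows that do not move let the fingers close. It gives the time, the measured TCP pose, the force and the opening at its end, in the units of the state.
- get_obs(): the state, without advancing time (a new reading comes with each control period).
- snapshot(name): name is "scene" or "top"; returns a dict with "frame" (480x640x3 uint8, blue, green, red), "fov_y" (degrees; the focal length in pixels is half the picture's height over the tangent of half this angle, whatever the lens; pixels are square), "cx", "cy" (the principal point, pixels), "world_to_cam" (4x4, takes a point from world to camera coordinates). Camera axes: x right, y up, looking along -z (the intrinsics and any distortion apply to the point x, -y, -z); pixel columns grow to the right and rows downward; lengths in m; the calibration is good to about 2 mm. A picture is of the moment at which its call begins. There is no depth.
- close_job(): hands the job in, once; it reports no verdict.
The state is a dict: "clock": time; "joint_pos": joint angles; "qvel": joint speeds; "tau": joint torques, N m; "tool_pos": TCP position; "orientation": TCP orientation; "force": force on the tool from outside, world axes, zero at the start; "moment": the same for the moment, N m; "opening": finger opening in m.
Only numpy, scipy, OpenCV 4.12 (cv2) and the standard library are available. Lean on these libraries where they do the work, as an engineer would, in place of code of your own. Each camera call takes 0.05 s, during which the arm holds its last target. There are 200 camera calls.

### The job

The sample port on top of the bench photometer is shut and has to stand open for the next vial: press the ribbed front of its hatch down with a fingertip, once, until the push-push latch lets go, then take the finger right away so that the hatch pops up, and see that it stays up by itself for a moment. Then push the hatch by its front edge up and over its hinge with the outside of the fingers until it rests fully back and stays open on its own. Do not press it shut again, do not force it, grasp or lift nothing, do not shove the instrument, and leave the vials and the beaker beside it alone.

Things in the scene. Friction and masses are not known exactly. Their poses are not given: they have to be found in the camera images.
- photometer: bench photometer: white wedge-shaped case, 200 mm deep (x), 124 mm wide (y), 90 mm high, 2 kg, loose. Origin: centre of its underside. Its x axis points from the sloping display and key panel (front, x = -100 to -24 mm) to the rear, z up. The flat top (z = 90 mm) holds the hatch; in front of the hatch the case is lower (82 mm), so a finger may overlap the hatch's front edge.
- hatch (a joint): hatch angle, rad; grows as it opens up and back. 0: shut, flush, latched. Pressing takes it below 0 to a stop at -0.07; from about -0.055 the latch has let go. Let go then, it is sprung up to 1.0, following the finger, and rests there. Beyond that it swings freely, lightly damped: left short of upright it drops back to 1.0, left past about 1.62 it falls on to its rear stop at 1.87 and stays.
- press_spot (a point): where to press: on the hatch's upper face, amid five low thumb ribs, 18 mm behind the middle of its front edge, 66 mm from the hinge axis; moves with the hatch. Axes: x to the hinge, y along it, z out of the upper face. Pressed here the hatch gives way at about 4 N, sinks 4.5 mm, and is then on a hard stop.
- hatch_edge (a point): middle of the hatch's free front edge, half-way through the plate; moves with the hatch. The hatch is a grey plate, 84 mm from this edge to the hinge axis, 60 mm wide, 4 mm thick, with a lip along this edge that goes 7 mm further down from the plate. Shut, the edge is 2 mm below the top; popped up it is about 68 mm above it.
- hatch_hinge (a point): middle of the hatch's hinge axis, which runs along the instrument's y at x = +82 mm, z = 87 mm in the instrument's frame; axes as the instrument's. The case ends 18 mm behind it. A push of about 1 N square to the plate at its lip swings the popped hatch.
- follower (a joint): sideways position (m) of the latch's follower, a sprung steel pin inside the sample port, under the hatch's front: 0 while it holds the hatch shut, about +0.006 once released (up to +0.012 as the hatch passes). It goes negative (-0.005 to -0.012) only when a popped hatch is pressed down shut again, which latches it again. Not to be touched.
- vial_a_mid (a point): centre of a loose glass vial with a black screw cap, 17 mm in diameter, 47 mm high, upright on the worktop to the left (+y) of the instrument; z axis along it. Leave it alone.
- vial_b_mid (a point): centre of a loose glass vial with a white screw cap, 17 mm in diameter, 47 mm high, upright on the worktop to the left (+y) of the instrument; z axis along it. Leave it alone.
- beaker_mid (a point): centre of a loose glass beaker, 58 mm in diameter, 72 mm high, upright on the worktop to the left (+y) of the instrument; z axis along it. Leave it alone.
There are look-alikes about, which are no part of the job. What is shaped like the part that bears beaker_mid but yellow is not meant.

How it is judged:
By the outcome, as a careful person would: the job done as asked, in the order asked, and still so for the second after the job is handed in, with the robot touching nothing.
It also fails if it takes over 42 s, if anything falls off the work surface, if the arm or the gripper's body presses on something with over 40 N, if the wrist force passes 120 N, or if a joint passes its speed limit or range.

## Working session

There is one attempt and no reset: what is moved stays moved. The work goes in short steps, Python scripts to look and compute and a tool call to move; the robot and the scene stay as the last step left them, time stands still between calls to the robot, and variables do not carry over. Pictures are saved under pics/ and viewed, about 8 in all and at most 12, crops included, and the job is handed in when it is done.

Besides the shell and the picture viewer there is one more tool, called after "Request:" as name(argument=value, ...) on one line, values as JSON. arm_command: Moves the arm, as the interface text tells. Its arguments: {"type":"object","properties":{"commands":{"type":"array"}},"required":["commands"]}

```bash
mkdir -p pics; ls; python3 - <<'E'
from plant import *
import cv2,numpy as np
o=get_obs();print({k:np.round(v,3) for k,v in o.items()})
for n in("scene","top"):
    s=snapshot(n);cv2.imwrite(f"pics/{n}0.png",s["frame"]);print(n,{k:(np.round(v,4).tolist()) for k,v in s.items() if k!="frame"})
E
```

```text
pics
{'clock': np.float64(0.0), 'joint_pos': array([ 9.3170e+01,  2.0590e+01,  6.3300e-01, -2.1000e-02, -7.0137e+01,
       -1.6507e+01]), 'qvel': array([ 0.07 ,  0.05 , -0.057, -0.021,  0.056, -0.053]), 'tau': array([ 2.0000e-03, -5.8272e+01,  2.9306e+01,  6.9970e+00,  7.0000e-03,
       -0.0000e+00]), 'tool_pos': array([0.156, 0.656, 0.226]), 'orientation': array([  4.767,  89.904, -98.576]), 'force': array([ 0.214, -0.007,  0.463]), 'moment': array([-0.02 ,  0.006,  0.014]), 'opening': np.float64(0.088)}
scene {'fov_y': 49.9252, 'cx': 304.7969, 'cy': 250.333, 'world_to_cam': [[0.7238, -0.6897, -0.0192, -0.1416], [0.5174, 0.5241, 0.6764, -0.4353], [-0.4565, -0.4995, 0.7363, -0.5609], [0.0, 0.0, 0.0, 1.0]]}
top {'fov_y': 50.3146, 'cx': 315.6874, 'cy': 241.0174, 'world_to_cam': [[-0.0086, -0.9993, 0.0353, 0.2598], [0.99, -0.0035, 0.1412, -0.4822], [-0.141, 0.0362, 0.9894, -0.8553], [0.0, 0.0, 0.0, 1.0]]}
```

View pics/scene0.png

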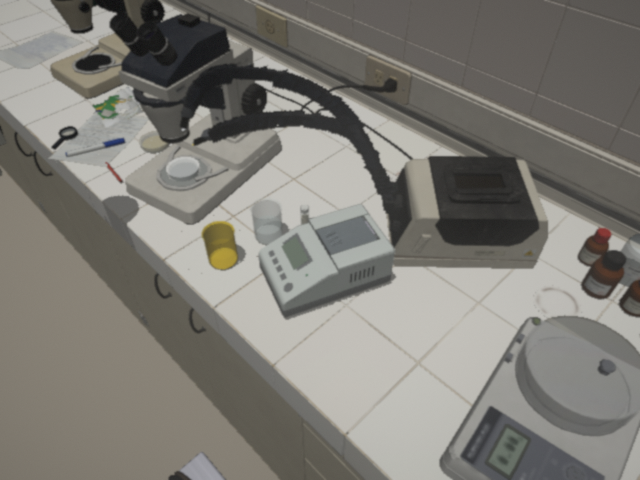

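View pics/top0.png

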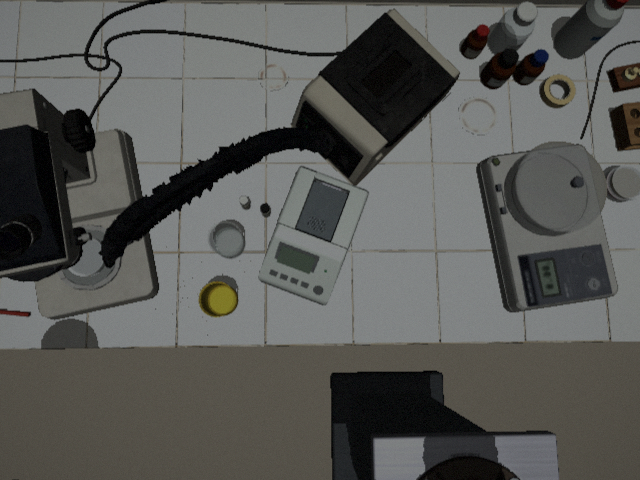

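The scene view shows the photometer at about (325,255), with the hatch at (355,232). The lamp box sits behind it at the rear right, with its gooseneck passing on the left. In the top view the hatch is at about (322,208), the vials at (245,202) and (265,210), the beaker at (228,238), and the yellow decoy at (218,298).

```bash
cat > h.py <<'E'
import numpy as np,cv2
def cam(s):
    f=s["frame"].shape[0]/2/np.tan(np.radians(s["fov_y"])/2); W=np.array(s["world_to_cam"]);return f,W[:3,:3],W[:3,3],s["cx"],s["cy"]
def ray(s,u,v):
    f,R,t,cx,cy=cam(s); d=R.T@np.array([(u-cx)/f,-(v-cy)/f,-1]);return -R.T@t,d/np.linalg.norm(d)
def onplane(s,u,v,z):
    c,d=ray(s,u,v);return c+d*(z-c[2])/d[2]
def proj(s,p):
    f,R,t,cx,cy=cam(s);q=R@np.array(p)+t;return np.array([cx+f*q[0]/-q[2],cy-f*q[1]/-q[2]])
def tri(s1,p1,s2,p2):
    c1,d1=ray(s1,*p1);c2,d2=ray(s2,*p2)
    k=np.linalg.lstsq(np.array([d1,-d2]).T,c2-c1,rcond=None)[0]
    a,b=c1+k[0]*d1,c2+k[1]*d2;return (a+b)/2,np.linalg.norm(a-b)
E
python3 - <<'E'
from plant import *
from h import *
S={n:snapshot(n) for n in("scene","top")}
import pickle;pickle.dump(S,open("s0.pkl","wb"))
a=cv2.resize(S["top"]["frame"][150:315,190:380],None,fx=4,fy=4,interpolation=cv2.INTER_CUBIC)
b=cv2.resize(S["scene"]["frame"][190:320,240:410],None,fx=4,fy=4,interpolation=cv2.INTER_CUBIC)
cv2.imwrite("pics/tc.png",cv2.resize(a,(691,600)));cv2.imwrite("pics/sc.png",b);print(a.shape,b.shape)
for n,roi in(("top",(285,160,370,245)),("scene",(320,210,395,260))):
    g=cv2.cvtColor(S[n]["frame"],cv2.COLOR_BGR2GRAY);x0,y0,x1,y1=roi
    c=g[y0:y1,x0:x1];t,m=cv2.threshold(c,0,255,cv2.THRESH_OTSU|cv2.THRESH_BINARY_INV)
    print(n,t)
    cs,_=cv2.findContours(m,cv2.RETR_EXTERNAL,cv2.CHAIN_APPROX_NONE)
    for k in sorted(cs,key=cv2.contourArea)[-3:]:
        q=cv2.approxPolyDP(k,4,True)[:,0]+[x0,y0];print(cv2.contourArea(k),q.tolist())
        if n=="top":print([np.round(onplane(S[n],*p,.09),3).tolist() for p in q])
E
```

```text
(660, 760, 3) (520, 680, 3)
top 89.0
30.0 [[316, 171], [300, 166], [285, 202], [298, 169]]
[[0.591, 0.258, 0.09], [0.6, 0.284, 0.09], [0.539, 0.308, 0.09], [0.595, 0.287, 0.09]]
628.5 [[328, 160], [353, 186], [368, 193], [356, 184], [369, 171], [369, 160]]
[[0.61, 0.238, 0.09], [0.566, 0.197, 0.09], [0.554, 0.172, 0.09], [0.57, 0.192, 0.09], [0.592, 0.17, 0.09], [0.61, 0.17, 0.09]]
2063.0 [[314, 176], [294, 228], [330, 242], [349, 191]]
[[0.583, 0.261, 0.09], [0.497, 0.294, 0.09], [0.473, 0.236, 0.09], [0.558, 0.204, 0.09]]
scene 139.0
303.5 [[394, 210], [384, 210], [393, 251], [368, 259], [394, 259]]
1422.0 [[364, 215], [320, 228], [320, 241], [331, 259], [333, 253], [379, 238]]
```

View pics/tc.png

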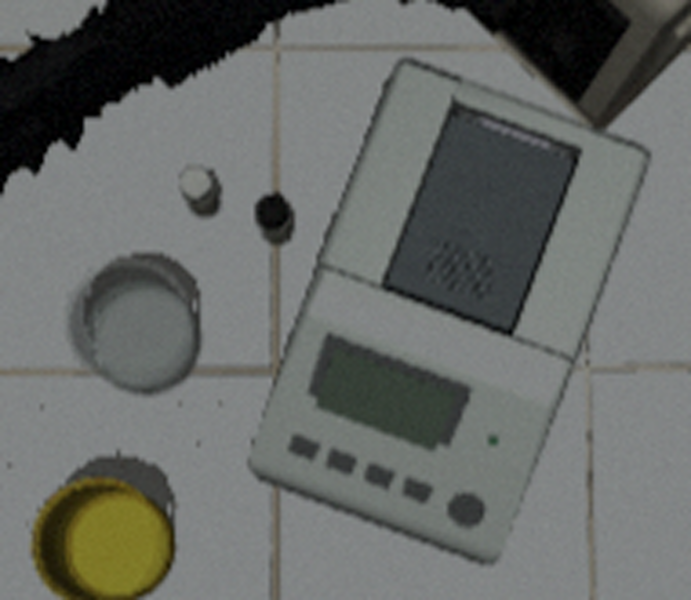

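View pics/sc.png

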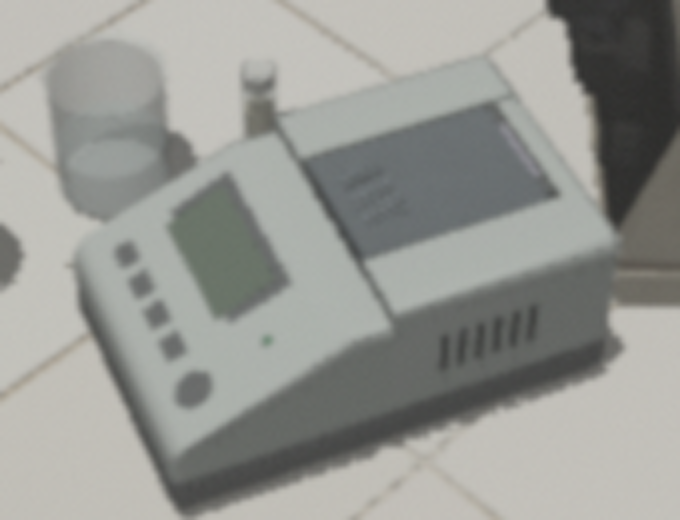

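The crops show the hatch corners clearly. In top pixels they are (314,176), (294,228), (330,242) and (349,191), with the ribs at about (317,224). In scene pixels the matching corners are (366,216), (317,229), (332,254) and (380,238). Next I triangulate these and check the obstacles.

```bash
python3 - <<'E'
from plant import *
from h import *
import pickle
from scipy.spatial.transform import Rotation as Rn
S=pickle.load(open("s0.pkl","rb"));T,C=S["top"],S["scene"]
for t,c in(((314,176),(365,215.7)),((294,228),(317,229.5)),((330,242),(332,254.2)),((349,191),(380,238.2))):
    p,e=tri(C,c,T,t);print("hatch",p.round(4),round(e,4))
A=lambda x,y:(190+x*190/691,150+y*165/600)
for n,q,z in(("rib",(460,268),.09),("rearL",(405,60),.09),("rearR",(648,150),.09),("stepL",(320,266),.09),("stepR",(575,358),.09),("frontL",(252,466),.02),("frontR",(490,562),.02),("vialW",(197,180),.047),("vialB",(272,210),.047),("beaker",(143,330),.036),("lampcorner",(598,125),.1)):
    print(n,onplane(T,*A(*q),z).round(4))
print("scope base",onplane(T,155,295,.03),onplane(T,35,315,.03))
# goosneck heights: dark at scene
g=cv2.GaussianBlur(cv2.cvtColor(C["frame"],cv2.COLOR_BGR2GRAY),(5,5),0)
for u,v in((300,138),(280,147),(250,158),(220,175),(180,195),(140,220)):
    o=[]
    for z in np.arange(0.02,.6,.02):
        p=onplane(T,u,v,z);q=proj(C,p).round().astype(int)
        o.append((round(z,2),int(g[q[1],q[0]])) if 0<=q[0]<640 and 0<=q[1]<480 else None)
    d=[x[0] for x in o if x and x[1]<45];print((u,v),d,onplane(T,u,v,d[0]).round(3) if d else "")
# lamp top corners
for t,c in(((393,10),(520,157)),((459,71),(547,222)),((372,183),(392,258)),((296,122),(409,160))):
    print("lamp",[a if isinstance(a,float) else a.round(3) for a in tri(C,c,T,t)])
o=get_obs();R=Rn.from_euler("xyz",o["orientation"],degrees=True).as_matrix();print(R.round(3))
E
```

```text
hatch [0.5869 0.2593 0.0822] 0.0042
hatch [0.4999 0.2919 0.0861] 0.0068
hatch [0.4765 0.2337 0.0878] 0.0068
hatch [0.5599 0.2022 0.0876] 0.0038
rib [0.5035 0.2575 0.09  ]
rearL [0.5991 0.2816 0.09  ]
rearR [0.5573 0.1721 0.09  ]
stepL [0.5045 0.3197 0.09  ]
stepR [0.4629 0.2068 0.09  ]
frontL [0.4207 0.3544 0.02  ]
frontR [0.3746 0.2418 0.02  ]
vialW [0.5534 0.3791 0.047 ]
vialB [0.539  0.3439 0.047 ]
beaker [0.4838 0.4047 0.036 ]
lampcorner [0.5663 0.1957 0.1   ]
scope base [0.39271069 0.52881905 0.03      ] [0.36103002 0.7252577  0.03      ]
(300, 138) [] 
(280, 147) [] 
(250, 158) [np.float64(0.3)] [0.548 0.346 0.3  ]
(220, 175) [np.float64(0.32)] [0.521 0.379 0.32 ]
(180, 195) [np.float64(0.22), np.float64(0.24), np.float64(0.26), np.float64(0.28), np.float64(0.32)] [0.52  0.448 0.22 ]
(140, 220) [np.float64(0.18), np.float64(0.2), np.float64(0.26), np.float64(0.28), np.float64(0.3), np.float64(0.32), np.float64(0.36), np.float64(0.38)] [0.493 0.513 0.18 ]
lamp [array([0.85 , 0.131, 0.136]), np.float64(0.0009098631643997308)]
lamp [array([0.755, 0.02 , 0.118]), np.float64(0.0013820988930818164)]
lamp [array([0.57 , 0.167, 0.063]), np.float64(0.019236466722775687)]
lamp [array([0.676, 0.273, 0.141]), np.float64(0.05090246781098984)]
[[-0.     0.973 -0.231]
 [-0.001 -0.231 -0.973]
 [-1.     0.     0.001]]
```

```bash
cat >> h.py <<'E'
from scipy.spatial.transform import Rotation as Rn
YAW=-21.3;XI=np.array([np.cos(np.radians(YAW)),np.sin(np.radians(YAW)),0]);YI=np.array([-XI[1],XI[0],0])
EDGE=np.array([.4845,.264,.088]);HINGE=EDGE+.084*XI
def inst(p):d=np.array(p)-(HINGE-.082*XI);return np.array([d@XI,d@YI,p[2]])
def plan(obs,wps,n,yaw):
    "rows for waypoints; n rows each; yaw (deg) of tool z at the end"
    R=Rn.from_euler("xyz",obs["orientation"],degrees=True).as_matrix();p=np.array(obs["tool_pos"])
    cur=np.degrees(np.arctan2(R[1,2],R[0,2]));turn=(cur-yaw)%360
    turn=turn-360 if turn>180 else turn
    N=sum(n);out=[]
    for w,k in zip(wps,n):
        for i in range(k):
            q=p+(np.array(w)-p)/(k-i);s=R.T@(q-p)*1e3
            out.append([*s.round(),round(turn/N,1)]);p=q;R=R@Rn.from_euler("x",turn/N,degrees=True).as_matrix()
    return out
E
python3 - <<'E'
from plant import *
from h import *
import pickle
S=pickle.load(open("s0.pkl","rb"));T,C=S["top"],S["scene"]
g=cv2.erode(cv2.cvtColor(C["frame"],cv2.COLOR_BGR2GRAY),np.ones((7,7)))
for u,v in((315,138),(300,138),(280,147),(265,152),(250,158),(235,168),(220,175)):
    d=[]
    for z in np.arange(0.02,.5,.01):
        p=onplane(T,u,v,z);q=proj(C,p).round().astype(int)
        if g[q[1],q[0]]<40:d.append((round(float(z),2),(inst(p)[:2]*1e3).round().tolist(),q.tolist()))
    print((u,v),d[:1],d[-1:])
print(inst([.57,.167,.063]),inst([.676,.273,.141]))
t=HINGE-.066*XI-.0545*XI;t[2]=.19;print("tcp",t.round(4))
for r in plan(get_obs(),[[.33,.38,.227],t],[6,4],158.7):print(r)
E
```

```text
(315, 138) [] []
(300, 138) [] []
(280, 147) [] []
(265, 152) [] []
(250, 158) [] []
(235, 168) [(0.3, [9.0, 112.0], [297, 92])] [(0.33, [2.0, 105.0], [294, 76])]
(220, 175) [(0.3, [-6.0, 125.0], [285, 90])] [(0.33, [-12.0, 118.0], [282, 74])]
[ 0.11289497 -0.05931607  0.063     ] [0.17314961 0.07794783 0.141     ]
tcp [0.4505 0.2773 0.19  ]
[np.float64(-0.0), np.float64(39.0), np.float64(38.0), np.float64(9.8)]
[np.float64(-0.0), np.float64(45.0), np.float64(31.0), np.float64(9.8)]
[np.float64(-0.0), np.float64(49.0), np.float64(23.0), np.float64(9.8)]
[np.float64(-0.0), np.float64(53.0), np.float64(14.0), np.float64(9.8)]
[np.float64(-0.0), np.float64(54.0), np.float64(5.0), np.float64(9.8)]
[np.float64(-0.0), np.float64(54.0), np.float64(-4.0), np.float64(9.8)]
[np.float64(9.0), np.float64(34.0), np.float64(-21.0), np.float64(9.8)]
[np.float64(9.0), np.float64(30.0), np.float64(-26.0), np.float64(9.8)]
[np.float64(9.0), np.float64(25.0), np.float64(-31.0), np.float64(9.8)]
[np.float64(9.0), np.float64(19.0), np.float64(-35.0), np.float64(9.8)]
```

Request:
arm_command(commands=[0,39,38,9.8,100,0,45,31,9.8,100,0,49,23,9.8,100,0,53,14,9.8,100,0,54,5,9.8,100])

```text
clock: 0.82
tool_pos: [0.3006, 0.4204, 0.2239]
orientation: [63.7, 89.8, -89.9]
force: [0.6, 0.8, 0.4]
opening: 0.0877
```

Request:
arm_command(commands=[0,54,-4,9.8,100,9,34,-21,9.8,100,9,30,-26,9.8,100,9,25,-31,9.8,100,0,0,0,0,100])

```text
clock: 1.45
tool_pos: [0.42, 0.2851, 0.1977]
orientation: [131.1, 89.9, -63.3]
force: [0.1, 0.3, -0.5]
opening: 0.0875
```

```bash
python3 - <<'E'
from plant import *
from h import *
t=HINGE-.066*XI-.0545*XI;t[2]=.15;o=get_obs()
print(o["clock"],o["tool_pos"].round(4),o["force"].round(2),o["joint_pos"].round(1))
for r in plan(o,[t],[3],158.7):print(r)
E
```

```text
1.45 [0.42   0.2851 0.1977] [ 0.06  0.31 -0.46] [ 56.4   6.  -22.6   0.1 -61.5 -70.9]
[np.float64(16.0), np.float64(-0.0), np.float64(-10.0), np.float64(2.3)]
[np.float64(16.0), np.float64(-0.0), np.float64(-10.0), np.float64(2.3)]
[np.float64(16.0), np.float64(-1.0), np.float64(-10.0), np.float64(2.3)]
```

Request:
arm_command(commands=[16,0,-10,2.3,100,16,0,-10,2.3,100,16,-1,-10,2.3,100,0,0,0,0,100])

```text
clock: 1.95
tool_pos: [0.45, 0.2779, 0.1457]
orientation: [108.1, 89.9, -93.4]
force: [-0.1, 0.7, -0.6]
opening: 0.0874
```

```bash
python3 - <<'E'
from plant import *
from h import *
o=get_obs();t=HINGE-.066*XI-.0545*XI;t[2]=.15
for r in plan(o,[t],[1],158.7):print(r)
f=np.array(o["tool_pos"])+.0545*XI;print(o["tool_pos"],f,inst(f))
S={n:snapshot(n) for n in("top","scene")}
print(proj(S["top"],f),proj(S["scene"],f),proj(S["scene"],np.r_[f[:2],.09]))
a=S["top"]["frame"][120:320,200:400];b=S["scene"]["frame"][120:320,240:440]
cv2.imwrite("pics/p1.png",cv2.resize(np.hstack([a,b]),(800,400),interpolation=cv2.INTER_CUBIC))
E
```

```text
[np.float64(-4.0), np.float64(0.0), np.float64(-1.0), np.float64(-0.2)]
[0.44995956 0.27793623 0.14573272] [0.50073673 0.25813904 0.14573272] [0.01525662 0.00043741 0.14573272]
[317.43585164 219.05647679] [330.245069   213.70806103] [329.66742674 238.28051662]
```

View pics/p1.png

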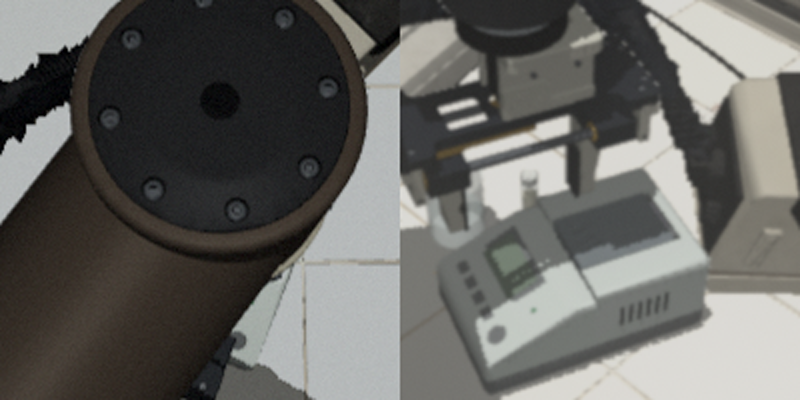

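The right pane shows the rear fingertip at pane (580,188), where it was predicted, above the ribs. The photometer has not moved. Before pressing I check how close the gooseneck comes to the push path.

```bash
python3 - <<'E'
from h import *
import pickle
S=pickle.load(open("s0.pkl","rb"));T,C=S["top"],S["scene"]
poly=np.array([(335,142),(312,138),(290,142),(270,150),(250,158),(230,170),(200,183),(180,195)])
tt=np.linspace(0,7,141);P=np.c_[np.interp(tt,range(8),poly[:,0]),np.interp(tt,range(8),poly[:,1])]
for c in((388,215),(388,195),(380,175),(372,155),(360,130),(335,105),(300,85)):
    r=[tri(C,c,T,p) for p in P];k=np.argmin([x[1] for x in r]);print(c,P[k],(inst(r[k][0])*1e3).round(),r[k][1].round(4))
E
```

```text
(388, 215) [308.7 138.6] [170.  71.  23.] 0.0
(388, 195) [317.75 139.  ] [149.  49.  99.] 0.0002
(380, 175) [312. 138.] [131.  53. 146.] 0.0001
(372, 155) [308.7 138.6] [112.  53. 194.] 0.0004
(360, 130) [299.9 140.2] [ 89.  58. 245.] 0.0005
(335, 105) [276.  147.6] [ 55.  77. 286.] 0.0003
(300, 85) [239.  164.6] [ 11. 106. 314.] 0.0002
```

Request:
arm_command(commands=[30,0,0,0,100,12,0,0,0,100,0,0,0,0,100])

```text
clock: 2.42
tool_pos: [0.451, 0.2804, 0.1068]
orientation: [-131.1, 89.7, 27.6]
force: [-0.4, 0.2, -0.3]
opening: 0.0874
```

Request:
arm_command(commands=[8,2,0,0,100,3,0,0,0,100,2,0,0,0,100])

```text
clock: 2.8
tool_pos: [0.4512, 0.2796, 0.0952]
orientation: [-123.8, 89.5, 35.0]
force: [1.0, -1.1, 0.2]
opening: 0.0876
```

Request:
arm_command(commands=[2,0,0,0,100,2,0,0,0,100])

```text
clock: 3.05
tool_pos: [0.4514, 0.2797, 0.0914]
orientation: [-123.0, 89.5, 35.8]
force: [-0.0, 0.6, 0.4]
opening: 0.0875
```

Request:
arm_command(commands=[2,1,0,0,100])

```text
clock: 3.18
tool_pos: [0.4514, 0.2793, 0.0895]
orientation: [-121.6, 89.4, 37.2]
force: [-1.6, 2.0, 5.2]
opening: 0.0876
```

Request:
arm_command(commands=[1.5,0,0,0,100,1.5,0,0,0,100])

```text
clock: 3.42
tool_pos: [0.4513, 0.2794, 0.0868]
orientation: [-121.4, 89.4, 37.4]
force: [-2.6, 0.1, 3.7]
opening: 0.0877
```

Request:
arm_command(commands=[1.5,0,0,0,100])

```text
clock: 3.55
tool_pos: [0.4514, 0.2794, 0.0853]
orientation: [-121.6, 89.4, 37.2]
force: [-1.4, -0.3, 3.4]
opening: 0.0877
```

Request:
arm_command(commands=[1,0,0,0,100])

```text
clock: 3.68
tool_pos: [0.4515, 0.2794, 0.0846]
orientation: [-122.4, 89.4, 36.4]
force: [-4.5, -0.9, 9.8]
opening: 0.088
```

Request:
arm_command(commands=[-60,0,0,0,100,-50,0,0,0,100,0,0,40,0,100,0,0,0,0,100,0,0,0,0,100])

```text
clock: 4.3
tool_pos: [0.4124, 0.2928, 0.1958]
orientation: [-124.8, 89.5, 33.9]
force: [0.0, 0.2, -0.7]
opening: 0.0878
```

```bash
python3 - <<'E'
from plant import *
from h import *
o=get_obs();p=np.array(o["tool_pos"]);print(o["clock"],p,o["force"],inst(p))
s=snapshot("scene")
th=1.0;e=HINGE+.084*(-np.cos(th)*XI+np.sin(th)*np.array([0,0,1]));e[2]+=0
for k in(-.03,.03):print(proj(s,e+k*YI))
cv2.imwrite("pics/p2.png",cv2.resize(s["frame"][120:320,240:440],(600,600),interpolation=cv2.INTER_CUBIC))
E
```

```text
4.3 [0.41236637 0.29284251 0.19582328] [ 0.03158371  0.21927293 -0.71116863] [-0.07968335  0.00066968  0.19582328]
[351.34007223 216.27562541]
[334.97518448 192.49404033]
```

View pics/p2.png

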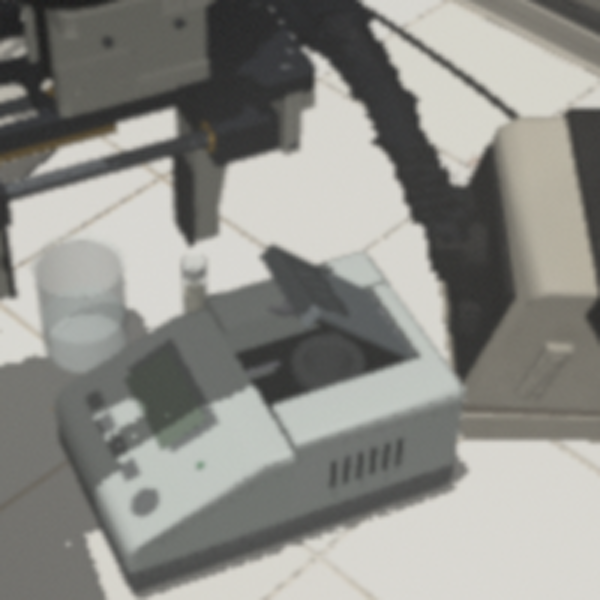

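The scene view shows the hatch popped up with the port visible beneath it, its free edge at about crop (265,248) to (330,300). I wait for it to settle while lining the finger up in front of it, offset to the right of the gooseneck.

Request:
arm_command(commands=[0,20,0,0,100,0,0,0,0,100,0,0,0,0,100,0,0,0,0,100,0,0,0,0,100])

```text
clock: 4.97
tool_pos: [0.4053, 0.2715, 0.1939]
orientation: [-141.6, 89.7, 17.0]
force: [-0.2, -0.6, -0.0]
opening: 0.0874
```

Request:
arm_command(commands=[48,0,0,0,100,0,0,0,0,100,0,0,0,0,100])

```text
clock: 5.35
tool_pos: [0.4068, 0.273, 0.1472]
orientation: [-135.4, 89.6, 23.2]
force: [0.6, 0.0, 0.5]
opening: 0.0874
```

```bash
python3 - <<'E'
from plant import *
from h import *
o=get_obs();p=np.array(o["tool_pos"]);print(o["clock"],p,o["force"],inst(p))
s=snapshot("scene")
for th in(.8,.9,1.):
  e=HINGE+.084*(-np.cos(th)*XI+np.sin(th)*np.array([0,0,1]))
  print(th,[((proj(s,e+k*YI)-[240,120])*3).round() for k in(-.03,.03)])
print("finger",((proj(s,p+.0545*XI)-[240,120])*3).round())
cv2.imwrite("pics/p3.png",cv2.resize(s["frame"][120:320,240:440],(600,600),interpolation=cv2.INTER_CUBIC))
E
```

```text
5.35 [0.40679605 0.27300112 0.14716434] [0.56943724 0.01701125 0.53863395] [-0.07766575 -0.01983979  0.14716434]
0.8 [array([310., 311.]), array([262., 239.])]
0.9 [array([321., 299.]), array([273., 228.])]
1.0 [array([334., 289.]), array([285., 217.])]
finger [218. 325.]
```

View pics/p3.png

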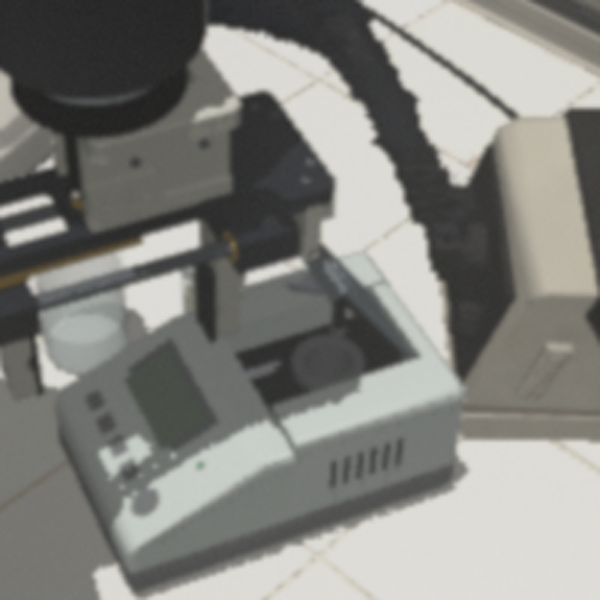

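By its near edge, about (334,295), the hatch still stands at about 1.0 rad more than a second after release. The finger is in front of it and touching nothing.

Request:
arm_command(commands=[3,0,-18,0,100,0,0,-16,0,100,0,0,-10,0,100,0,0,-8,0,100,0,0,-8,0,100])

```text
clock: 6.02
tool_pos: [0.4652, 0.2527, 0.1514]
orientation: [-117.4, 89.2, 41.3]
force: [-18.0, 1.5, 25.4]
opening: 0.0874
```

```bash
python3 - <<'E'
from plant import *
from h import *
o=get_obs();p=np.array(o["tool_pos"]);print(o["clock"],p,o["force"],inst(p),plan(o,[HINGE-.061*XI-.02*YI+[0,0,.06]],[1],158.7))
s=snapshot("scene")
cv2.imwrite("pics/p4.png",cv2.resize(s["frame"][120:320,240:440],(600,600),interpolation=cv2.INTER_CUBIC))
E
```

```text
6.025 [0.46518183 0.25268177 0.15139385] [-17.98933586   1.48515199  25.37346152] [-0.0158872  -0.01756245  0.15139385] [[np.float64(4.0), np.float64(2.0), np.float64(-37.0), np.float64(-0.0)]]
```

View pics/p4.png

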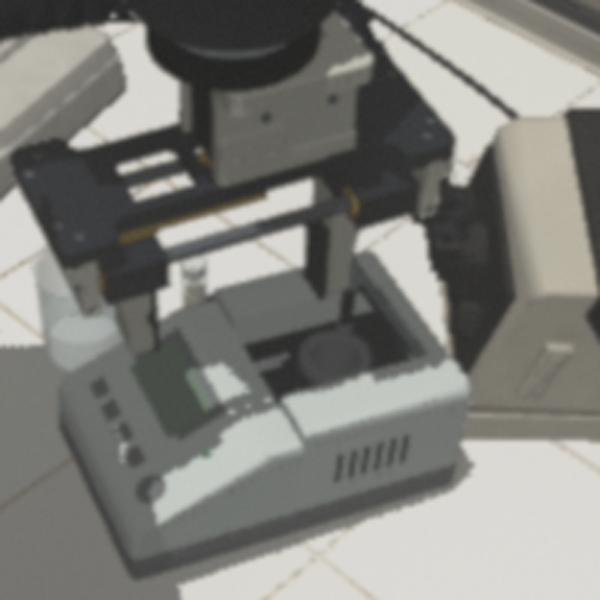

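The wrist force of 25 N points along the plate. That means the fingertip is riding on the hatch's end face instead of standing in front of the lip, so the hatch rests lower than I assumed. I back off along the plate at once, then measure again before going in lower.

Request:
arm_command(commands=[-8,0,6,0,100,-8,0,12,0,100,0,0,40,0,100,0,0,0,0,100])

```text
clock: 6.58
tool_pos: [0.4099, 0.2744, 0.169]
orientation: [-118.1, 89.1, 40.5]
force: [0.3, -0.5, 0.1]
opening: 0.0877
```

```bash
python3 - <<'E'
from plant import *
from h import *
o=get_obs();p=np.array(o["tool_pos"]);print(o["clock"],p,o["force"],inst(p))
s=snapshot("scene");cv2.imwrite("pics/p5raw.png",s["frame"])
t=snapshot("top")
a=cv2.resize(s["frame"][190:330,250:400],(800,600)[:1]*1+(747,) if 0 else (640,597),interpolation=cv2.INTER_CUBIC)
cv2.imwrite("pics/p5.png",a)
E
```

```text
6.575 [0.40990306 0.2743693  0.16903913] [ 0.30537456 -0.46872582  0.09239654] [-0.07526798 -0.01743645  0.16903913]
```

View pics/p5.png

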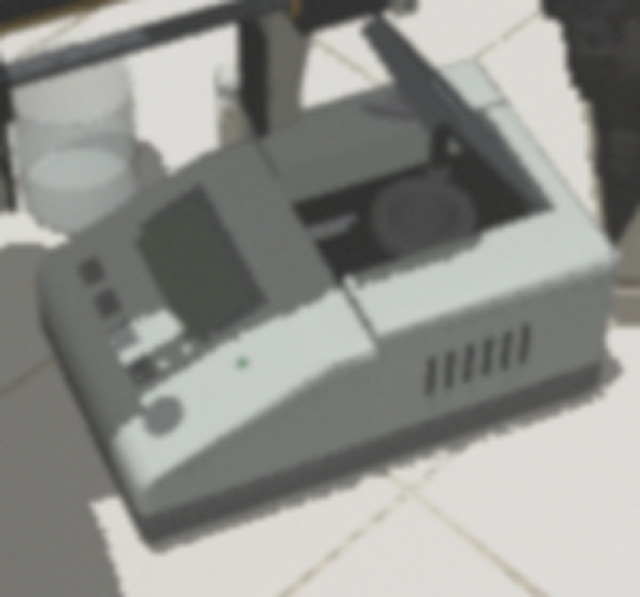

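```bash
python3 - <<'E'
from plant import *
from h import *
s=snapshot("scene")
def onY(u,v,y):
    c,d=ray(s,u,v);o=HINGE-.082*XI;k=(y-(c-o)@YI)/(d@YI);return (inst(c+k*d)*1e3).round(1)
A=lambda x,y:(250+x*150/640,190+y*140/597)
B=lambda x,y:(240+x/3,120+y/3)
for n,q,y in(("L corner",(370,22),.03),("L corner upper",(385,15),.03),("R dark",(452,140),-.03),("R up",(455,120),-.03),("R hinge",(550,208),-.03)):print(n,onY(*A(*q),y))
# stub in p2 (tcp .4124,.2928,.1958 inst -80,1), near face y=-39 or -10
for y in(-.039,-.02,-.01,0):print("p2 stub",y,onY(*B(292,152),y),"finger tip",onY(*B(197,243),y))
# p4 : tcp inst -16,-17.5, .151
for y in(-.03,-.0275,-.008):print("p4 tip",y,onY(*B(335,303),y),onY(*B(350,318),y))
E
```

```text
L corner [ 39.9  30.  151.9]
L corner upper [ 46.1  30.  153.2]
R dark [ 45.5 -30.  141.3]
R up [ 46.1 -30.  151.1]
R hinge [ 90.9 -30.   86.6]
p2 stub -0.039 [  5.8 -39.  263.3] finger tip [-41.3 -39.  225.3]
p2 stub -0.02 [ 15.1 -20.  246.5] finger tip [-33.8 -20.  207. ]
p2 stub -0.01 [ 20.  -10.  237.6] finger tip [-29.9 -10.  197.3]
p2 stub 0 [ 24.8  -0.  228.7] finger tip [-25.9   0.  187.7]
p4 tip -0.03 [ 37.7 -30.  148.2] [ 47.2 -30.  133.6]
p4 tip -0.0275 [ 39.1 -27.5 145.5] [ 48.6 -27.5 130.8]
p4 tip -0.008 [ 49.7  -8.  124. ] [ 59.5  -8.  108.8]
```

The hatch stands at about 1.0 rad with its edge at z ≈ 0.152. The instrument is back in its original pixels: LED (306.7,275.1) and front corner (286.3,317.8). I go in lower, so that the lip meets the flank of the finger.

Request:
arm_command(commands=[24,0,0,0,100,24,0,0,0,100,0,0,0,0,100])

```text
clock: 7.1
tool_pos: [0.414, 0.2747, 0.1203]
orientation: [-120.5, 89.0, 38.0]
force: [0.4, 0.4, 0.2]
opening: 0.0875
```

Request:
arm_command(commands=[0,0,-14,0,100,0,0,-14,0,100,0,0,-8,0,100,0,0,-5,0,100])

```text
clock: 7.6
tool_pos: [0.4564, 0.2594, 0.1235]
orientation: [-120.0, 88.9, 38.4]
force: [-9.9, 2.5, 11.1]
opening: 0.0875
```

Request:
arm_command(commands=[0,0,-5,0,100])

```text
clock: 7.72
tool_pos: [0.4613, 0.2574, 0.124]
orientation: [-119.1, 88.8, 39.3]
force: [-3.5, -0.6, 2.7]
opening: 0.0876
```

```bash
python3 - <<'E'
from plant import *
from h import *
o=get_obs();p=np.array(o["tool_pos"]);print(o["clock"],o["force"],inst(p))
s=snapshot("scene")
print("tip mid px crop",(proj(s,p+.0545*XI)-[300,170])*5)
cv2.imwrite("pics/p6.png",cv2.resize(s["frame"][170:290,300:430],(650,600),interpolation=cv2.INTER_CUBIC))
E
```

```text
7.725 [-3.53812603 -0.61792796  2.68598475] [-0.02121056 -0.01457539  0.12402573]
tip mid px crop [221.0261174  282.36058624]
```

View pics/p6.png

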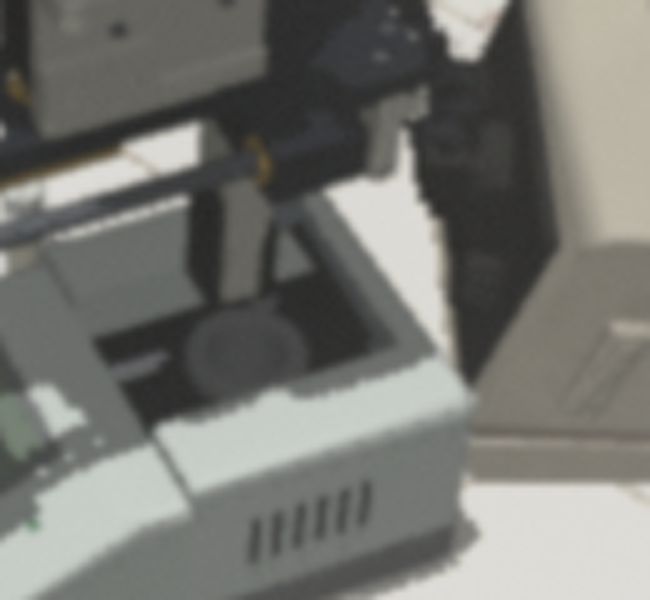

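The flank of the finger is now on the lip, with the tip at (235,300) and the hatch slab at (270,210)–(390,340). The force runs along the plate because the lip rubs upward on the finger as it swings. The finger should therefore follow the arc, going forward and up, to avoid jamming.

Request:
arm_command(commands=[-4,0,-6,0,100,-3,0,-5,0,100])

```text
clock: 8.02
tool_pos: [0.4721, 0.2526, 0.1313]
orientation: [-120.2, 88.9, 38.3]
force: [-0.1, -0.4, 0.2]
opening: 0.0878
```

Request:
arm_command(commands=[-3,0,-6,0,100,-2,0,-6,0,100])

```text
clock: 8.28
tool_pos: [0.4841, 0.248, 0.1369]
orientation: [-120.2, 88.9, 38.2]
force: [-1.0, -0.2, 0.4]
opening: 0.0873
```

Request:
arm_command(commands=[-1,0,-6,0,100,-1,0,-6,0,100])

```text
clock: 8.52
tool_pos: [0.4962, 0.2433, 0.1392]
orientation: [-120.4, 88.8, 38.1]
force: [-1.1, -0.4, 0.1]
opening: 0.088
```

Request:
arm_command(commands=[0,0,-5,0,100,0,0,-3,0,100,0,0,0,0,100])

```text
clock: 8.9
tool_pos: [0.5046, 0.24, 0.1391]
orientation: [-120.5, 88.8, 37.9]
force: [-0.7, 0.6, 0.1]
opening: 0.0874
```

```bash
python3 - <<'E'
from plant import *
from h import *
o=get_obs();p=np.array(o["tool_pos"]);print(o["clock"],o["force"],inst(p))
s=snapshot("scene")
for th in(1.2,1.6,1.87):
  e=HINGE+.084*(-np.cos(th)*XI+np.sin(th)*np.array([0,0,1]))
  print(th,[((proj(s,e+k*YI)-[300,170])*5).round() for k in(-.03,.03)])
cv2.imwrite("pics/p7.png",cv2.resize(s["frame"][170:290,300:430],(650,600),interpolation=cv2.INTER_CUBIC))
E
```

```text
8.9 [-0.70857944  0.59146209  0.12362002] [ 0.02544897 -0.01509551  0.13910169]
1.2 [array([302., 200.]), array([218.,  82.])]
1.6 [array([400., 157.]), array([312.,  42.])]
1.87 [array([463., 146.]), array([373.,  33.])]
```

Request:
arm_command(commands=[0,0,15,0,100,0,0,40,0,100,0,0,50,0,100,-40,0,30,0,100,-40,0,0,0,100])

```text
clock: 9.57
tool_pos: [0.3701, 0.2884, 0.2159]
orientation: [-127.6, 89.2, 30.8]
force: [0.7, -0.3, 0.1]
opening: 0.0876
```

Request:
arm_command(commands=[0,0,0,0,100,0,0,0,0,100,0,0,0,0,100,0,0,0,0,100])

```text
clock: 10.07
tool_pos: [0.3685, 0.2892, 0.2172]
orientation: [-120.1, 89.0, 38.4]
force: [-0.6, -0.7, -0.2]
opening: 0.0881
```

```bash
python3 - <<'E'
from plant import *
from h import *
o=get_obs();print(o["clock"],o["force"],inst(o["tool_pos"]))
s=snapshot("scene")
cv2.imwrite("pics/p8.png",cv2.resize(s["frame"][170:330,240:430],(712,600),interpolation=cv2.INTER_CUBIC))
E
```

```text
10.075 [-0.61553082 -0.70941135 -0.20107414] [-0.11925992 -0.01863175  0.21722032]
```

View pics/p8.png

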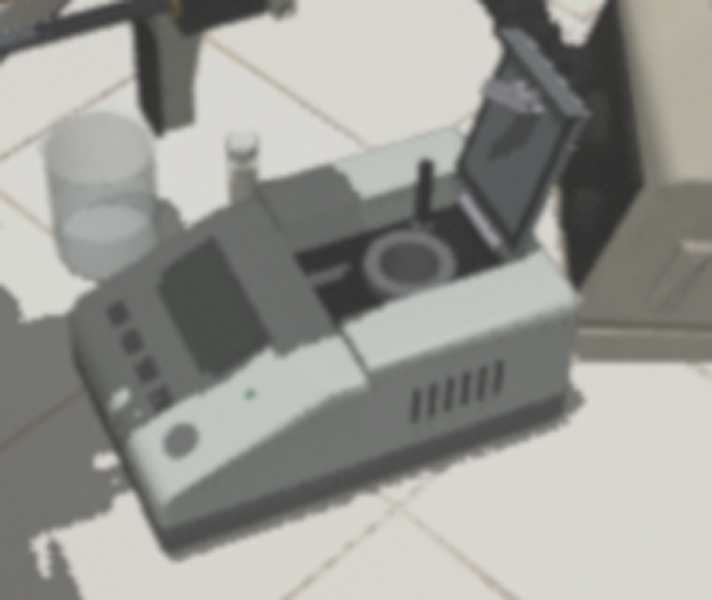

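The hatch stands fully back. Its free corner is at scene (394.7,199.3), against (392.6,199.2) predicted for 1.87 rad. The LED at (306.7,274.8) shows the instrument is where it began, and the beaker and white vial have not moved. The arm is clear, so I hand in.

```bash
python3 -c "
from plant import *
print(close_job())"
```

```text
the job is handed in; nothing more can be done
None
```

The sample port is open and the job is handed in: the hatch rests fully back at about 1.87 rad and held there by itself with the arm well clear.

- **Press and pop:** I pressed the ribs once with a single fingertip. The force was 4–5 N, rising to about 10 N at the stop. I took the finger away, and the hatch stayed up at about 1.0 rad for over a second.
- **First push went wrong:** My first push was too high, and the fingertip rode on the hatch's end face with about 30 N directed along the plate. In the picture the instrument had shifted or tilted by several millimetres. I backed off, and a new picture showed it back at its original pixels.
- **Second push:** The lower approach peaked briefly at about 15 N from rubbing. I then followed the hatch's arc at about 1 N until it went over.
- **Last check:** The hatch corner was within about 2 px of where it should be when fully back. The instrument was within 1 px of its starting place. The beaker and white vial looked undisturbed. The black-capped vial was hidden in the last view and I did not check it. The clock read about 10 s and the arm was touching nothing.

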